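# Rake washed deburring stones into an even layer on the drain bed

## Task

The washed deburring stones lie heaped two high at one end of the drain tray. Take the sprung hand rake from its rack and rake them along the tray with its teeth riding lightly on the bed, over the middle and then on into the empty end, never bearing on the tray with more than 12 N, until they lie flat in one even layer, none on another, at least two stones in each third of the tray's length. Then hang the rake back in its rack; do not touch the stones with the gripper or disturb the spanner and the lamp box beside the work.

Things in the scene. Friction and masses are not known exactly. Their poses are not given: they have to be found in the camera images.
- tray: Open drain tray of bare aluminium fixed to the bench: inside 260 mm long (its x axis) by 126 mm wide (y), walls 4 mm thick, 50 mm high. Origin: centre of its underside, on the bench. Stones start heaped at the -x end; the +x end is empty. A flat perforated steel bed fills the inside (see bed_pin). Its thirds are each 87 mm long.
- bed_pin (a point): Cross pin (along the tray's y) on which the bed is hinged, at tray x = -90 mm; the bed's top is 24 mm above the bench here. The bed is locked at a slope that is not reported: towards the +x end it rises or falls by up to 45 mm per metre (+x end up to 10 mm higher or lower than level). Find it by touch with the rake. The bed is rigid. This point does not tilt with it.
- tray_heap_end (a point): Middle of the rim of the tray's short wall at the heaped (-x) end, 50 mm above the bench.
- tray_empty_end (a point): Middle of the rim of the tray's short wall at the empty (+x) end, 50 mm above the bench.
- rake: Hand rake, about 0.27 kg, alike front and back, hanging upright in its rack. Wooden grip bar 22 mm thick (x), 172 mm long (y), 24 mm high (z); origin at the bar's centre, z up. Take it from above at the middle, across the 22 mm; two guide tubes 13 mm thick go down from the bar at y = +-35 mm, so the middle is free. Its toothed head: see rake_teeth.
- rake_teeth (a point): Middle of the row of tooth tips, 110 mm below the grip bar's centre when unloaded. 7 steel teeth 5 mm thick at 17 mm pitch along the rake's y, on a head bar 112 x 10 mm whose underside is 29 mm above the tips. The head (1.2 N) slides up the tubes against springs: 2.5 N per mm, 12 mm travel.
- rack: Wooden rack fixed to the bench, base 70 x 176 x 10 mm, origin at the centre of its underside. Two forked posts 14 mm wide at y = +-76 mm carry the ends of the rake's grip bar, which lies along the rack's y. Forks are 30 mm wide (x) inside; cheeks rise 18 mm above the fork's floor, then flare outwards to 157 mm above the bench. The head hangs between the posts, 138 mm apart inside.
- rack_seat (a point): Where the centre of the rake's grip bar belongs when it hangs in the forks, 138 mm above the bench.
- stone1: White ceramic deburring stone, 32 x 30 x 16 mm (x, y, z), 30 g, all nine alike; starts in the row nearest the tray's heaped end, on the bed. Origin: centre of its underside; z is its 16 mm direction.
- stone2: White ceramic deburring stone, 32 x 30 x 16 mm (x, y, z), 30 g, all nine alike; starts in the row nearest the tray's heaped end, on the bed. Origin: centre of its underside; z is its 16 mm direction.
- stone3: White ceramic deburring stone, 32 x 30 x 16 mm (x, y, z), 30 g, all nine alike; starts in the row nearest the tray's heaped end, on the bed. Origin: centre of its underside; z is its 16 mm direction.
- stone4: White ceramic deburring stone, 32 x 30 x 16 mm (x, y, z), 30 g, all nine alike; starts in the second row, on the bed, a gap of about 14 mm (rows' faces) from the first. Origin: centre of its underside; z is its 16 mm direction.
- stone5: White ceramic deburring stone, 32 x 30 x 16 mm (x, y, z), 30 g, all nine alike; starts in the second row, on the bed, a gap of about 14 mm (rows' faces) from the first. Origin: centre of its underside; z is its 16 mm direction.
- stone6: White ceramic deburring stone, 32 x 30 x 16 mm (x, y, z), 30 g, all nine alike; starts in the second row, on the bed, a gap of about 14 mm (rows' faces) from the first. Origin: centre of its underside; z is its 16 mm direction.
- stone7: White ceramic deburring stone, 32 x 30 x 16 mm (x, y, z), 30 g, all nine alike; starts in the upper row, lying across the gap on the two rows below. Origin: centre of its underside; z is its 16 mm direction.
- stone8: White ceramic deburring stone, 32 x 30 x 16 mm (x, y, z), 30 g, all nine alike; starts in the upper row, lying across the gap on the two rows below. Origin: centre of its underside; z is its 16 mm direction.
- stone9: White ceramic deburring stone, 32 x 30 x 16 mm (x, y, z), 30 g, all nine alike; starts in the upper row, lying across the gap on the two rows below. Origin: centre of its underside; z is its 16 mm direction.
- spanner_13: Steel spanner 23 x 184 x 8 mm, bystander. Origin: centre of underside.
- lamp_box: Cardboard lamp box 60 x 110 x 55 mm, bystander. Origin: centre of underside.

How it is judged:
On the way, in this order (a step that is already met when the one before it is completed fails the run):
1. the rake's teeth ride on the bed in the middle third of the tray (over 0.5 N) (contact force between rake and tray above 0.5 N and x of rake_teeth in the frame of tray between -0.0433 and 0.0433 m), for 0.1 s.
2. the rake's teeth ride on the bed in the third at the empty end (over 0.5 N) (contact force between rake and tray above 0.5 N and x of rake_teeth in the frame of tray between 0.0433 and 0.125 m), for 0.1 s.
At the end, for the whole second after the job is handed in: All nine stones in the tray, flat (within 0.2 rad) and at rest, none over another (centres over 24 mm apart from above), at least two centred in each third (87 mm) of its length; the rake hangs at rest in the rack, upright within 0.15 rad, bar centre within 20 mm of the seat (((x of stone1 in the frame of tray between -0.131 and -0.0433 m and (x of stone2 in the frame of tray between -0.131 and -0.0433 m or x of stone3 in the frame of tray between -0.131 and -0.0433 m or x of stone4 in the frame of tray between -0.131 and -0.0433 m or x of stone5 in the frame of tray between -0.131 and -0.0433 m or x of stone6 in the frame of tray between -0.131 and -0.0433 m or x of stone7 in the frame of tray between -0.131 and -0.0433 m or x of stone8 in the frame of tray between -0.131 and -0.0433 m or x of stone9 in the frame of tray between -0.131 and -0.0433 m)) or (x of stone2 in the frame of tray between -0.131 and -0.0433 m and (x of stone3 in the frame of tray between -0.131 and -0.0433 m or x of stone4 in the frame of tray between -0.131 and -0.0433 m or x of stone5 in the frame of tray between -0.131 and -0.0433 m or x of stone6 in the frame of tray between -0.131 and -0.0433 m or x of stone7 in the frame of tray between -0.131 and -0.0433 m or x of stone8 in the frame of tray between -0.131 and -0.0433 m or x of stone9 in the frame of tray between -0.131 and -0.0433 m)) or (x of stone3 in the frame of tray between -0.131 and -0.0433 m and (x of stone4 in the frame of tray between -0.131 and -0.0433 m or x of stone5 in the frame of tray between -0.131 and -0.0433 m or x of stone6 in the frame of tray between -0.131 and -0.0433 m or x of stone7 in the frame of tray between -0.131 and -0.0433 m or x of stone8 in the frame of tray between -0.131 and -0.0433 m or x of stone9 in the frame of tray between -0.131 and -0.0433 m)) or (x of stone4 in the frame of tray between -0.131 and -0.0433 m and (x of stone5 in the frame of tray between -0.131 and -0.0433 m or x of stone6 in the frame of tray between -0.131 and -0.0433 m or x of stone7 in the frame of tray between -0.131 and -0.0433 m or x of stone8 in the frame of tray between -0.131 and -0.0433 m or x of stone9 in the frame of tray between -0.131 and -0.0433 m)) or (x of stone5 in the frame of tray between -0.131 and -0.0433 m and (x of stone6 in the frame of tray between -0.131 and -0.0433 m or x of stone7 in the frame of tray between -0.131 and -0.0433 m or x of stone8 in the frame of tray between -0.131 and -0.0433 m or x of stone9 in the frame of tray between -0.131 and -0.0433 m)) or (x of stone6 in the frame of tray between -0.131 and -0.0433 m and (x of stone7 in the frame of tray between -0.131 and -0.0433 m or x of stone8 in the frame of tray between -0.131 and -0.0433 m or x of stone9 in the frame of tray between -0.131 and -0.0433 m)) or (x of stone7 in the frame of tray between -0.131 and -0.0433 m and (x of stone8 in the frame of tray between -0.131 and -0.0433 m or x of stone9 in the frame of tray between -0.131 and -0.0433 m)) or (x of stone8 in the frame of tray between -0.131 and -0.0433 m and x of stone9 in the frame of tray between -0.131 and -0.0433 m)) and ((x of stone1 in the frame of tray between -0.0433 and 0.0433 m and (x of stone2 in the frame of tray between -0.0433 and 0.0433 m or x of stone3 in the frame of tray between -0.0433 and 0.0433 m or x of stone4 in the frame of tray between -0.0433 and 0.0433 m or x of stone5 in the frame of tray between -0.0433 and 0.0433 m or x of stone6 in the frame of tray between -0.0433 and 0.0433 m or x of stone7 in the frame of tray between -0.0433 and 0.0433 m or x of stone8 in the frame of tray between -0.0433 and 0.0433 m or x of stone9 in the frame of tray between -0.0433 and 0.0433 m)) or (x of stone2 in the frame of tray between -0.0433 and 0.0433 m and (x of stone3 in the frame of tray between -0.0433 and 0.0433 m or x of stone4 in the frame of tray between -0.0433 and 0.0433 m or x of stone5 in the frame of tray between -0.0433 and 0.0433 m or x of stone6 in the frame of tray between -0.0433 and 0.0433 m or x of stone7 in the frame of tray between -0.0433 and 0.0433 m or x of stone8 in the frame of tray between -0.0433 and 0.0433 m or x of stone9 in the frame of tray between -0.0433 and 0.0433 m)) or (x of stone3 in the frame of tray between -0.0433 and 0.0433 m and (x of stone4 in the frame of tray between -0.0433 and 0.0433 m or x of stone5 in the frame of tray between -0.0433 and 0.0433 m or x of stone6 in the frame of tray between -0.0433 and 0.0433 m or x of stone7 in the frame of tray between -0.0433 and 0.0433 m or x of stone8 in the frame of tray between -0.0433 and 0.0433 m or x of stone9 in the frame of tray between -0.0433 and 0.0433 m)) or (x of stone4 in the frame of tray between -0.0433 and 0.0433 m and (x of stone5 in the frame of tray between -0.0433 and 0.0433 m or x of stone6 in the frame of tray between -0.0433 and 0.0433 m or x of stone7 in the frame of tray between -0.0433 and 0.0433 m or x of stone8 in the frame of tray between -0.0433 and 0.0433 m or x of stone9 in the frame of tray between -0.0433 and 0.0433 m)) or (x of stone5 in the frame of tray between -0.0433 and 0.0433 m and (x of stone6 in the frame of tray between -0.0433 and 0.0433 m or x of stone7 in the frame of tray between -0.0433 and 0.0433 m or x of stone8 in the frame of tray between -0.0433 and 0.0433 m or x of stone9 in the frame of tray between -0.0433 and 0.0433 m)) or (x of stone6 in the frame of tray between -0.0433 and 0.0433 m and (x of stone7 in the frame of tray between -0.0433 and 0.0433 m or x of stone8 in the frame of tray between -0.0433 and 0.0433 m or x of stone9 in the frame of tray between -0.0433 and 0.0433 m)) or (x of stone7 in the frame of tray between -0.0433 and 0.0433 m and (x of stone8 in the frame of tray between -0.0433 and 0.0433 m or x of stone9 in the frame of tray between -0.0433 and 0.0433 m)) or (x of stone8 in the frame of tray between -0.0433 and 0.0433 m and x of stone9 in the frame of tray between -0.0433 and 0.0433 m)) and ((x of stone1 in the frame of tray between 0.0433 and 0.131 m and (x of stone2 in the frame of tray between 0.0433 and 0.131 m or x of stone3 in the frame of tray between 0.0433 and 0.131 m or x of stone4 in the frame of tray between 0.0433 and 0.131 m or x of stone5 in the frame of tray between 0.0433 and 0.131 m or x of stone6 in the frame of tray between 0.0433 and 0.131 m or x of stone7 in the frame of tray between 0.0433 and 0.131 m or x of stone8 in the frame of tray between 0.0433 and 0.131 m or x of stone9 in the frame of tray between 0.0433 and 0.131 m)) or (x of stone2 in the frame of tray between 0.0433 and 0.131 m and (x of stone3 in the frame of tray between 0.0433 and 0.131 m or x of stone4 in the frame of tray between 0.0433 and 0.131 m or x of stone5 in the frame of tray between 0.0433 and 0.131 m or x of stone6 in the frame of tray between 0.0433 and 0.131 m or x of stone7 in the frame of tray between 0.0433 and 0.131 m or x of stone8 in the frame of tray between 0.0433 and 0.131 m or x of stone9 in the frame of tray between 0.0433 and 0.131 m)) or (x of stone3 in the frame of tray between 0.0433 and 0.131 m and (x of stone4 in the frame of tray between 0.0433 and 0.131 m or x of stone5 in the frame of tray between 0.0433 and 0.131 m or x of stone6 in the frame of tray between 0.0433 and 0.131 m or x of stone7 in the frame of tray between 0.0433 and 0.131 m or x of stone8 in the frame of tray between 0.0433 and 0.131 m or x of stone9 in the frame of tray between 0.0433 and 0.131 m)) or (x of stone4 in the frame of tray between 0.0433 and 0.131 m and (x of stone5 in the frame of tray between 0.0433 and 0.131 m or x of stone6 in the frame of tray between 0.0433 and 0.131 m or x of stone7 in the frame of tray between 0.0433 and 0.131 m or x of stone8 in the frame of tray between 0.0433 and 0.131 m or x of stone9 in the frame of tray between 0.0433 and 0.131 m)) or (x of stone5 in the frame of tray between 0.0433 and 0.131 m and (x of stone6 in the frame of tray between 0.0433 and 0.131 m or x of stone7 in the frame of tray between 0.0433 and 0.131 m or x of stone8 in the frame of tray between 0.0433 and 0.131 m or x of stone9 in the frame of tray between 0.0433 and 0.131 m)) or (x of stone6 in the frame of tray between 0.0433 and 0.131 m and (x of stone7 in the frame of tray between 0.0433 and 0.131 m or x of stone8 in the frame of tray between 0.0433 and 0.131 m or x of stone9 in the frame of tray between 0.0433 and 0.131 m)) or (x of stone7 in the frame of tray between 0.0433 and 0.131 m and (x of stone8 in the frame of tray between 0.0433 and 0.131 m or x of stone9 in the frame of tray between 0.0433 and 0.131 m)) or (x of stone8 in the frame of tray between 0.0433 and 0.131 m and x of stone9 in the frame of tray between 0.0433 and 0.131 m)) and x of stone1 in the frame of tray between -0.131 and 0.131 m and y of stone1 in the frame of tray between -0.064 and 0.064 m and z of each of stone1, stone2, stone3, stone4, stone5, stone6, stone7, stone8, stone9 in the frame of tray below 0.06 m and (angle between stone1's own z axis and vertical below 0.2 rad or angle between stone1's own z axis and vertical above 2.94 rad) and linear speed of each of stone1, stone2, stone3, stone4, stone5, stone6, stone7, stone8, stone9, rake below 0.02 m/s and x of stone2 in the frame of tray between -0.131 and 0.131 m and y of stone2 in the frame of tray between -0.064 and 0.064 m and (angle between stone2's own z axis and vertical below 0.2 rad or angle between stone2's own z axis and vertical above 2.94 rad) and x of stone3 in the frame of tray between -0.131 and 0.131 m and y of stone3 in the frame of tray between -0.064 and 0.064 m and (angle between stone3's own z axis and vertical below 0.2 rad or angle between stone3's own z axis and vertical above 2.94 rad) and x of stone4 in the frame of tray between -0.131 and 0.131 m and y of stone4 in the frame of tray between -0.064 and 0.064 m and (angle between stone4's own z axis and vertical below 0.2 rad or angle between stone4's own z axis and vertical above 2.94 rad) and x of stone5 in the frame of tray between -0.131 and 0.131 m and y of stone5 in the frame of tray between -0.064 and 0.064 m and (angle between stone5's own z axis and vertical below 0.2 rad or angle between stone5's own z axis and vertical above 2.94 rad) and x of stone6 in the frame of tray between -0.131 and 0.131 m and y of stone6 in the frame of tray between -0.064 and 0.064 m and (angle between stone6's own z axis and vertical below 0.2 rad or angle between stone6's own z axis and vertical above 2.94 rad) and x of stone7 in the frame of tray between -0.131 and 0.131 m and y of stone7 in the frame of tray between -0.064 and 0.064 m and (angle between stone7's own z axis and vertical below 0.2 rad or angle between stone7's own z axis and vertical above 2.94 rad) and x of stone8 in the frame of tray between -0.131 and 0.131 m and y of stone8 in the frame of tray between -0.064 and 0.064 m and (angle between stone8's own z axis and vertical below 0.2 rad or angle between stone8's own z axis and vertical above 2.94 rad) and x of stone9 in the frame of tray between -0.131 and 0.131 m and y of stone9 in the frame of tray between -0.064 and 0.064 m and (angle between stone9's own z axis and vertical below 0.2 rad or angle between stone9's own z axis and vertical above 2.94 rad) and horizontal distance between stone1 and stone2 above 0.024 m and horizontal distance between each of stone1, stone2 and stone3 above 0.024 m and horizontal distance between each of stone1, stone2, stone3 and stone4 above 0.024 m and horizontal distance between each of stone1, stone2, stone3, stone4 and stone5 above 0.024 m and horizontal distance between each of stone1, stone2, stone3, stone4, stone5 and stone6 above 0.024 m and horizontal distance between each of stone1, stone2, stone3, stone4, stone5, stone6 and stone7 above 0.024 m and horizontal distance between each of stone1, stone2, stone3, stone4, stone5, stone6, stone7 and stone8 above 0.024 m and horizontal distance between each of stone1, stone2, stone3, stone4, stone5, stone6, stone7, stone8 and stone9 above 0.024 m and distance between rake and rack_seat below 0.02 m and angle between rake's own z axis and vertical below 0.15 rad); the robot touches nothing.
It fails at once if the rake bears on the tray or its bed with more than 12 N (contact force between rake and tray above 12 N).
It fails at once if the gripper touches a stone (contact force between any of the fingers, the arm and stone1 above 0.3 N or contact force between any of the fingers, the arm and stone2 above 0.3 N or contact force between any of the fingers, the arm and stone3 above 0.3 N or contact force between any of the fingers, the arm and stone4 above 0.3 N or contact force between any of the fingers, the arm and stone5 above 0.3 N or contact force between any of the fingers, the arm and stone6 above 0.3 N or contact force between any of the fingers, the arm and stone7 above 0.3 N or contact force between any of the fingers, the arm and stone8 above 0.3 N or contact force between any of the fingers, the arm and stone9 above 0.3 N).
It fails at once if a bystander is moved by more than 25 mm (distance of any of spanner_13, lamp_box from where it was at the start of the episode above 0.025 m).
It also fails if it takes over 72 s, if anything falls off the work surface, if the arm or the gripper's body presses on something with over 40 N, if the wrist force passes 120 N, or if a joint passes its speed limit or range.

## Robot

A 6-joint arm with a two-finger parallel gripper is mounted at the origin on the work surface; the furniture and walls round the work are solid. World frame = base frame: x ahead of the robot, y to its left, z up, the work surface at z = 0. Lengths are in m, angles in rad, forces in N, time in s.
With the tool pointing down it reaches from about 0.3 to 0.775 m from the base axis. Payload 14.6 kg.
Tool frame: the origin (TCP) lies at the very end of the fingers, on their centre line; the grasp point (between the pads) lies 19 mm behind it; z points along the fingers, y is the line along which they close (so a half turn about z gives the same grasp; the last joint's range is limited). The gripper opens to 94 mm and grips with 3 to 60 N. Pads are 16 mm wide; open, the fingers measure 119 mm over their backs; the gripper's body (75 mm by 177 mm) begins 78 mm behind the grasp point.
Start: joints at [-1.368, 0.3, 1.521, -0, 1.321, -0.067], TCP at [0.147, -0.53, 0.205] pointing down, gripper open.
Joint ranges: [-3.03, 3.03], [-0.79, 2.21], [0.23, 2.52], [-1.04, 4.18], [0, 3.07], [-2.55, 2.55]. Speed limits (rad/s): [2.22, 2.22, 2.57, 3.14, 3.14, 3.14].

## Interface

Orientations are given as [roll, pitch, yaw] about the fixed x, y, z axes, in that order (R = Rz(yaw) Ry(pitch) Rx(roll)).
In Python, from station import ctrl gives the robot as it stands.
- The arm moves only by the tool carry_out, never from a script. Its argument "motion" is text: rows parted by semicolons, each of 7 numbers parted by spaces: the shift along the world's x, y, z in m, then the turn, a rotation vector about the world's x, y, z in degrees, then the closure in counts, from 0 (fully open) to 255 (shut). In form: dx dy dz wx wy wz hand; .... A call has 1 to 20 rows; each row shifts and turns the commanded pose from where the row before left it; what a row does not reach is not made up. A row lasts 1/12 s, in which the tool goes at most 41.7 mm and 7.16 degrees, less where a joint would pass 70% of its speed; a pose out of reach is approached as far as the arm can. A call is refused whole if a number of a shift passes 0.0417 or a number of a turn 7.16, either way. A call with a gripper value outside its range is refused whole. The fingers move at their own pace and stop on an object; "grip_force" is the grip in N (left out, the last holds). Time passes only in rows, so rows that do not move let the fingers close. It gives the time, the measured TCP pose, the force, the opening and the grip force at its end, in the units of the state.
- ctrl.get_obs(): the state, without advancing time (a new reading comes with each control period).
- ctrl.camera(name): name is "side" or "top" or "wrist"; returns a dict with "pixels" (400x640x3 uint8, red, green, blue), "range_z" (400x640 float32, m along the optical axis (not along the pixel's ray), 0 where there is no reading), "K" (3x3 intrinsics, pixels), "dist" ([k1, k2, p1, p2, k3] as OpenCV has them; the pictures are not rectified), "position" and "attitude" of the camera in the world. Camera axes: x right, y up, looking along -z (the intrinsics and any distortion apply to the point x, -y, -z); pixel columns grow to the right and rows downward; lengths in m; the calibration is good to about 2 mm. A picture is of the moment at which its call begins.
- ctrl.hand_in(): hands the job in; it is judged then, once.
The state is a dict: "time_s": time; "qpos": joint angles; "joint_vel": joint speeds; "tau": joint torques, N m; "ee_pos": TCP position; "eef_rot": TCP orientation; "force": force on the tool from outside, world axes, zero at the start; "moment": the same for the moment, N m; "grip_width": finger opening in m; "grip_force": force on a finger pad.
Only numpy, scipy, OpenCV 4.12 (cv2) and the standard library are available. Lean on these libraries where they do the work, as an engineer would, in place of code of your own. Each camera call takes 0.05 s, during which the arm holds its last target. There are 200 camera calls.

## Working session

There is one attempt and no reset: what is moved stays moved. The work goes in short steps, Python scripts to look and compute and a tool call to move; the robot and the scene stay as the last step left them, time stands still between calls to the robot, and variables do not carry over. Pictures are saved under pics/ and viewed, at most 10 in all, crops included, and the job is handed in when it is done.

Besides the shell and the picture viewer there is one more tool, called in YAML: its name, and indented under it one key for each argument. carry_out: Moves the arm, as the interface text tells. Its arguments: {"type":"object","properties":{"motion":{"type":"string"},"grip_force":{"type":"number"}},"required":["motion"]}

```bash
mkdir -p pics; ls
cat > h.py <<'E'
import numpy as np, cv2
from station import ctrl
from scipy.spatial.transform import Rotation as R
def att(c):
    a=np.array(c["attitude"],float)
    if a.shape==(3,3): return a
    return R.from_euler('xyz',a).as_matrix() if a.size==3 else R.from_quat(a).as_matrix()
def cloud(c):
    z=c["range_z"]; h,w=z.shape
    u,v=np.meshgrid(np.arange(w,dtype=float),np.arange(h,dtype=float))
    p=cv2.undistortPoints(np.stack([u.ravel(),v.ravel()],1)[:,None],np.array(c["K"],float),np.array(c["dist"],float))[:,0]
    zz=z.ravel(); P=np.stack([p[:,0]*zz,-p[:,1]*zz,-zz],1)
    W=P@att(c).T+np.array(c["position"]); W[zz==0]=np.nan
    return W.reshape(h,w,3)
def save(c,n): cv2.imwrite(f"pics/{n}.png",c["pixels"][:,:,::-1])
E
python3 - <<'E'
from h import *
print(ctrl.get_obs())
for n in("top","side"):
    c=ctrl.camera(n); print(n,c["position"],c["attitude"]); np.savez(f"{n}0.npz",**c); save(c,n+"0")
a=cv2.imread("pics/top0.png");b=cv2.imread("pics/side0.png")
cv2.imwrite("pics/both.png",cv2.resize(np.vstack([a,b]),(480,600)))
E
```

```text
pics
{'time_s': 0.0, 'qpos': array([-1.36762033e+00,  3.00478795e-01,  1.52157362e+00, -1.66338892e-05,
        1.32068055e+00, -6.66084560e-02]), 'joint_vel': array([-8.00632508e-04,  6.28255607e-05,  1.02272070e-03, -7.11697386e-04,
       -4.24997177e-04,  2.43797901e-03]), 'tau': array([-1.79866092e-04, -5.31812167e+01, -3.52737522e+01,  7.08525768e-02,
        2.44601921e-02, -1.08668087e-04]), 'ee_pos': array([ 0.1465249 , -0.52985828,  0.20488526]), 'eef_rot': array([-3.14045380e+00, -5.98221998e-05,  2.69788544e-01]), 'force': array([-0.05114068, -0.26287281, -1.49520451]), 'moment': array([-0.01009867,  0.00252519, -0.02549232]), 'grip_force': 0.0, 'grip_width': 0.09433254938653492}
top [ 0.3375479  -0.10258389  1.03080582] [ 0.09204832 -0.00701789 -1.59595352]
side [-0.1489407  -1.20726199  0.73085754] [ 1.10717076 -0.01913665 -0.46891509]
```

View pics/top0.png

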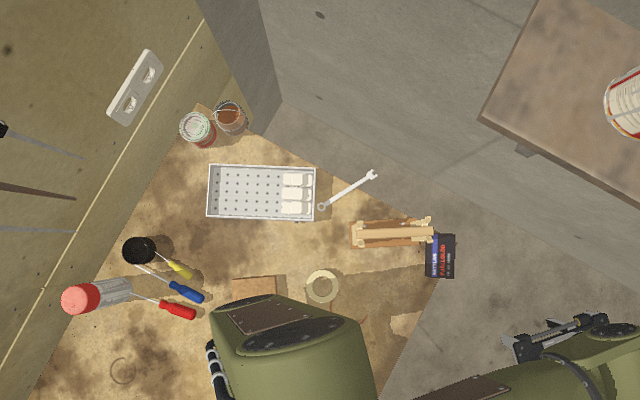

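View pics/side0.png

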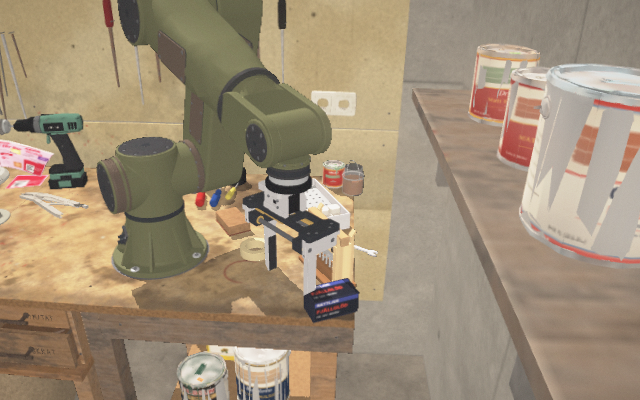

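The top view shows the tray at about (207–315, 163–222) with the stones at its right end. The rake and rack are at (352–435, 218–248), the box at (440, 257) and the spanner at (350, 190). The side view is mostly blocked by the arm. Next I'll measure positions from the top view.

Run:
```python
from h import *
c=dict(np.load("top0.npz")); W=cloud(c)
def reg(u0,u1,v0,v1,z0,z1):
    P=W[v0:v1,u0:u1].reshape(-1,3); P=P[~np.isnan(P[:,0])]; return P[(P[:,2]>z0)&(P[:,2]<z1)]
def rect(P,n):
    r=cv2.minAreaRect((P[:,:2]*1000).astype(np.float32)); print(n,len(P),np.round(r[0],1),np.round(r[1],1),round(r[2],2),"z med",np.round(np.percentile(P[:,2],[5,50,95]),4)); 
rect(reg(225,345,270,300,-.01,.005),"bench") if 0 else None
B=reg(200,205,225,235,-.05,.05);print("bench z",np.median(B[:,2]))
rect(reg(195,325,155,230,.042,.056),"rim")
rect(reg(195,325,155,230,.040,.075),"rim+stones")
rect(reg(270,315,165,222,.051,.075),"topstones")
bed=reg(215,270,170,216,.01,.04)
A=np.c_[bed[:,:2],np.ones(len(bed))];print("bed fit",np.linalg.lstsq(A,bed[:,2],rcond=None)[0])
rect(reg(340,445,205,260,.138,.155),"bar")
rect(reg(340,438,205,260,.125,.16),"bar+forks")
rect(reg(340,438,205,260,.153,.175),"cheeks tops")
rect(reg(420,460,230,285,.045,.065),"box")
rect(reg(316,382,166,212,.004,.014),"span")
for v in range(214,256,3): print(v,[ (int(1000*W[v,u,2]) if W[v,u,2]==W[v,u,2] else -1) for u in range(346,440,4)])
```

```text
bench z -0.001358031289229178
rim 963 [468.9  35.9] [267.5 134.4] 86.16 z med [0.0435 0.0494 0.0554]
rim+stones 1189 [468.9  35.9] [267.5 134.4] 86.16 z med [0.0406 0.0491 0.0564]
topstones 434 [464.5 -43.4] [108.5 127.5] 87.23 z med [0.0518 0.0546 0.0575]
bed fit [-0.00205604  0.00690196  0.02437617]
bar 920 [ 358.9 -275.9] [ 58.1 172.1] 1.83 z med [0.1441 0.1485 0.1523]
bar+forks 996 [ 358.9 -275.9] [ 58.1 172.1] 1.83 z med [0.1411 0.1485 0.1543]
cheeks tops 68 [ 358.9 -273.9] [ 57.9 165.9] 1.83 z med [0.1532 0.1552 0.1573]
box 1102 [ 298.9 -410.5] [ 61.7 110.8] 85.21 z med [0.0508 0.0541 0.0571]
span 216 [ 477.9 -180.9] [ 72.4 180.5] 22.61 z med [0.0042 0.0058 0.0087]
214 [-3, 0, -3, 1, 1, -1, 0, -1, -1, 1, 2, -2, -3, 0, 0, -856, -848, -845, -854, -851, -854, -849, -846, -847]
217 [0, -1, 1, -1, 0, -2, -2, -2, -1, 0, 1, -3, -1, -4, 1, -3, 0, -847, -849, -854, 156, 156, -842, -855]
220 [0, -1, 0, 151, 154, 0, 10, 5, 4, 9, 6, 11, 6, 10, 9, 7, 8, 13, 93, 131, 149, 148, -846, -843]
223 [-2, 9, 9, 153, 149, 8, 7, 5, 11, 7, 8, 10, 10, 8, 9, 9, 12, 54, 92, 125, 128, -852, -847, -856]
226
[... 305 characters left out ...]
50, 146, 147, 148, 150, -2, 1]
235 [0, 9, 80, 146, 147, 149, 148, 148, 150, 150, 149, 148, 151, 149, 147, 147, 148, 147, 148, 148, 146, 147, 51, 54]
238 [-1, 6, 76, 148, 146, 143, 144, 8, 7, 12, 10, 6, 5, 8, 5, 10, 5, 40, 83, 115, 148, 151, 54, 55]
241 [0, 6, 68, 145, 147, 11, 9, 5, 10, 11, 8, 8, 9, 6, 8, 8, 8, 9, 9, 0, 11, 155, 52, 52]
244 [0, 6, 66, 153, 154, 8, 10, 7, 8, 9, 8, 8, 10, 8, 7, 6, 12, 9, 10, 0, 10, 43, 56, 55]
247 [-3, 5, 9, 10, 9, 9, 5, -4, 1, 0, -2, -1, -3, -2, -1, -1, 1, 2, 0, -5, 10, 47, 53, 53]
250 [-3, 3, 1, 0, 0, -3, 1, -2, -1, 0, -2, 5, -1, -2, -1, 1, -1, 0, 0, 1, 9, 48, 53, 55]
253 [-2, -3, -1, 0, -4, 3, 0, 2, -1, 0, 0, 2, 2, -1, -1, 0, -2, -1, -2, -2, 12, 48, 54, 57]
```

Run:
```python
from h import *
c=dict(np.load("top0.npz")); W=cloud(c)
P=W[205:260,340:445].reshape(-1,3)
m=(P[:,2]>.140)&(P[:,2]<.155)&(P[:,1]<-.276+.06)&(P[:,1]>-.276-.06)
Q=P[m]; q=Q[:,:2]; mu=q.mean(0); s=np.linalg.svd(q-mu,full_matrices=False)[2][0]
print("bar mid",mu,"axis deg",np.degrees(np.arctan2(s[1],s[0])),"n",len(q))
r=cv2.minAreaRect((q*1000).astype(np.float32));print(r)
# line of bar centre at y=-.276
f=np.polyfit(q[:,1],q[:,0],1);print("x at y -.276",np.polyval(f,-.276),f)
m=(P[:,2]>.15)&(abs(P[:,1]+.276)>.06); 
for sg in(-1,1):
    Z=P[(P[:,2]>.140)&((P[:,1]+.276)*sg>.066)]; print("fork",sg,np.round(Z.min(0),4),np.round(Z.max(0),4))
# tray frame
th=np.radians(86.16);X=np.array([np.cos(th),np.sin(th)]);Y=np.array([-X[1],X[0]]);o=np.array([.4689,.0359])
A=W[155:230,195:330]; d=A[...,:2]-o; tx=d@X; ty=d@Y; tz=A[...,2]
g=np.full((26,53),-1)
for i in range(26):
  for j in range(53):
    k=(abs(tx-(-.132+j*.005))<.0025)&(abs(ty-(-.0625+i*.005))<.0025)
    if k.any(): g[i,j]=1000*np.nanmedian(tz[k])
for r_ in g[:, :24]: print(*r_)
b=(abs(ty)<.055)&(tx>-.025)&(tx<.115)&(tz>.012)
f=np.polyfit(tx[b],tz[b],1);print("bed slope",f)
rm=(abs(abs(ty)-.065)<.003)&(tz>.04);print("rim slope",np.polyfit(tx[rm],tz[rm],1))
im=c["pixels"][155:230,200:330,::-1]; cv2.imwrite("pics/tray.png",cv2.resize(im,None,fx=5,fy=5,interpolation=cv2.INTER_CUBIC))
```

```text
bar mid [ 0.35695554 -0.27574109] axis deg 91.12938358910385 n 529
((356.9909362792969, -275.9537658691406), (22.02811050415039, 119.63134002685547), 1.1923738718032837)
x at y -.276 0.35696046958212263 [-0.01905216  0.35170207]
fork -1 [ 0.3323 -0.3619  0.1406] [ 0.3902 -0.3421  0.1596]
fork 1 [ 0.3275 -0.2095  0.1403] [ 0.3852 -0.1897  0.1574]
20 23 30 29 33 31 32 37 34 34 33 32 30 33 29 29 33 30 44 30 35 33 33 32
48 12 20 21 24 22 22 21 23 22 23 23 24 22 22 21 26 22 24 22 23 22 22 24
21 11 24 23 22 22 22 -1 -1 -1 -1 -1 38 38 39 37 24 22 23 25 21 22 24 24
24 24 37 38 38 39 51 52 54 53 55 53 40 37 39 39 32 22 23 23 22 22 20 21
49 22 38 40 39 38 53 55 53 53 54 53 39 37 37 39 31 23 23 24 22 22 23 21
47 35 36 37 38 39 55 53 55 55 55 54 38 40 38 37 39 23 22 21 20 22 22 25
47 22 37 38 38 37 54 54 55 55 56 54 38 38 38 41 38 21 23 21 22 23 23 23
49 32 38 38 37 38 52 54 56 55 55 56 39 37 37 37 36 22 22 24 22 21 25 24
48 24 37 39 37 38 40 54 52 54 55 54 37 36 36 37 23 22 22 24 21 23 23 23
49 20 24 35 28 30 24 49 49 49 49 32 22 23 23 35 23 24 23 23 23 24 23 23
49 21 37 37 38 39 45 53 55 53 53
[... 489 characters left out ...]
 54 53 53 54 53 48 38 37 38 37 32 22 23 23 20 22 23 23
48 30 37 40 37 37 55 53 54 54 55 55 39 39 37 40 40 23 23 22 23 23 23 22
47 30 38 38 38 37 52 54 53 55 55 55 38 38 39 38 38 22 23 22 23 23 23 23
47 28 39 36 37 40 54 54 55 53 54 55 39 39 40 39 39 23 24 23 24 23 24 22
49 27 36 39 38 39 53 53 54 55 55 54 41 37 41 38 39 22 24 22 23 22 23 23
48 19 39 37 38 38 54 54 55 54 56 55 36 38 40 39 38 24 21 22 22 21 22 24
40 23 22 24 22 23 23 22 25 26 23 23 23 31 30 30 22 22 21 21 23 22 25 22
15 21 22 22 21 21 23 21 22 23 23 21 24 21 23 22 22 24 24 25 23 23 24 25
24 48 35 23 22 22 22 45 48 50 47 46 34 35 34 25 22 26 24 48 49 47 49 47
bed slope [0.00691337 0.0236653 ]
rim slope [-0.0006313   0.04750311]
```

View pics/tray.png

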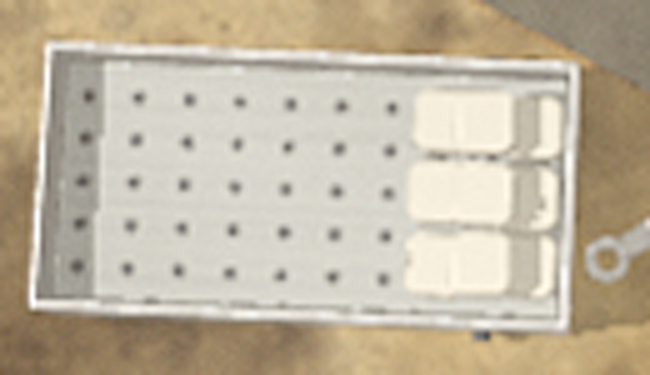

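The close-up shows the three upper stones over the two lower rows, at roughly (410–560, 90–295). The depth agrees: row 1 spans tray x of about -126 to -94, row 2 about -82 to -50, and the upper row about -105 to -74. The bed slope is about +7 mm/m. I'll move to the rake now.

carry_out:
  motion: "0.0191 0.0231 0 0 0 6.88 0;0.0191 0.0231 0 0 0 6.88 0;0.0191 0.0231 0 0 0 6.88 0;0.0191 0.0231 0 0 0 6.88 0;0.0191 0.0231 0 0 0 6.88 0;0.0191 0.0231 0 0 0 6.88 0;0.0191 0.0231 0 0 0 6.88 0;0.0191 0.0231 0 0 0 6.88 0;0.0191 0.0231 0 0 0 6.88 0;0.0191 0.0231 0 0 0 6.88 0;0.0195 0.0230 0 0 0 6.88 0;0 0 0 0 0 0 0;0 0 0 0 0 0 0"
  grip_force: 50

```text
time_s: 1.18
ee_pos: [0.3575, -0.2753, 0.2053]
eef_rot: [-3.141, -0.0, 1.592]
force: [-0.6, -0.2, 0.1]
grip_width: 0.0939
grip_force: 0.0
```

carry_out:
  motion: "0 0 -0.0215 0 0 0 0;0 0 -0.0215 0 0 0 0;0 0 -0.0215 0 0 0 0;0 0 -0.0215 0 0 0 0;0 0 0 0 0 0 255;0 0 0 0 0 0 255;0 0 0 0 0 0 255;0 0 0 0 0 0 255;0 0 0 0 0 0 255;0 0 0 0 0 0 255;0 0 0 0 0 0 255;0 0 0 0 0 0 255;0 0 0 0 0 0 255;0 0 0 0 0 0 255"
  grip_force: 50

```text
time_s: 2.35
ee_pos: [0.3571, -0.2761, 0.1195]
eef_rot: [3.142, 0.0, 1.591]
force: [-0.1, -0.1, 0.9]
grip_width: 0.0308
grip_force: 0.0
```

carry_out:
  motion: "0 0 0 0 0 0 255;0 0 0 0 0 0 255;0 0 0 0 0 0 255;0 0 0 0 0 0 255;0 0 0 0 0 0 255;0 0 0 0 0 0 255"

```text
time_s: 2.85
ee_pos: [0.3571, -0.2761, 0.1195]
eef_rot: [3.141, 0.0, 1.591]
force: [0.5, 0.5, 0.0]
grip_width: 0.0218
grip_force: 50.0
```

carry_out:
  motion: "0 0 0.0375 0 0 0 255;0 0 0.0375 0 0 0 255;0 0 0.0375 0 0 0 255;0 0 0.0375 0 0 0 255;0.0087 0.01685 0 0 0 7.083 255;0.0087 0.01685 0 0 0 7.083 255;0.0087 0.01685 0 0 0 7.083 255;0.0087 0.01685 0 0 0 7.083 255;0.0087 0.01685 0 0 0 7.083 255;0.0087 0.01685 0 0 0 7.083 255;0.0087 0.01685 0 0 0 7.083 255;0.0087 0.01685 0 0 0 7.083 255;0.0087 0.01685 0 0 0 7.083 255;0.0087 0.01685 0 0 0 7.083 255;0.0087 0.01685 0 0 0 7.083 255;0.0087 0.01685 0 0 0 7.083 255;0 0 -0.035 0 0 0 255;0 0 -0.035 0 0 0 255;0 0 -0.035 0 0 0 255;0 0 0 0 0 0 255"

```text
time_s: 4.52
ee_pos: [0.4584, -0.0731, 0.1585]
eef_rot: [3.14, -0.01, 3.074]
force: [-2.0, 0.3, -3.7]
grip_width: 0.0217
grip_force: 50.0
```

Run:
```python
from h import *
c=ctrl.camera("top");save(c,"t1");s=ctrl.camera("wrist");save(s,"w1");s2=ctrl.camera("side")
a=cv2.resize(c["pixels"][110:260,180:400,::-1],(440,300));b=cv2.resize(s["pixels"][:,:,::-1],(400,250))
d=cv2.resize(s2["pixels"][130:330,230:430,::-1],(300,300))
out=np.zeros((560,800,3),np.uint8);out[:300,:440]=a;out[305:555,:400]=b;out[:300,450:750]=d
cv2.imwrite("pics/m1.png",out); o=ctrl.get_obs();print(o["ee_pos"],o["eef_rot"],o["force"])
```

```text
[ 0.46213916 -0.0741103   0.16613766] [-3.14135824e+00  1.29095176e-03  3.07402231e+00] [ 0.51283061  0.23950867 -1.89763151]
```

View pics/m1.png

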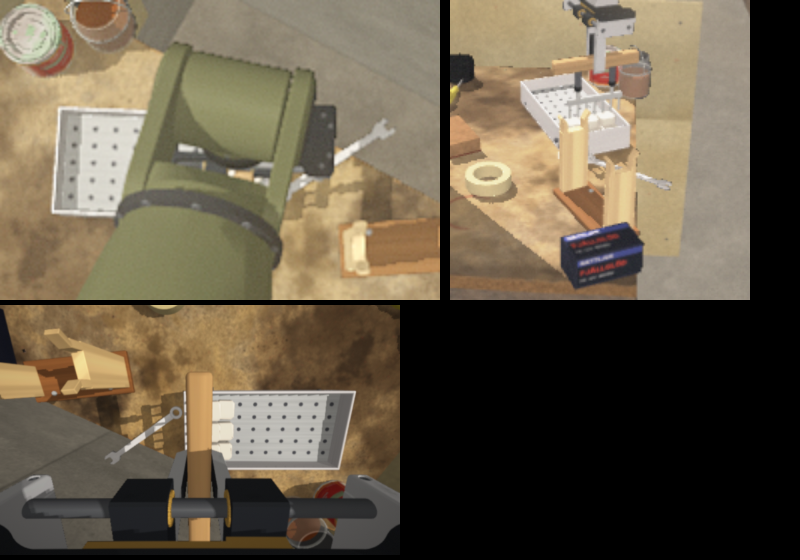

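The rake is held square above the heap end, with the stones just ahead of the bar at about (225, 425) in the wrist tile. Next I lower the tips to just above the lower layer and push the upper row forward.

carry_out:
  motion: "0 0 -0.0105 0 0 0 255;0 0 -0.0105 0 0 0 255;0 0 -0.0105 0 0 0 255;0 0 0 0 0 0 255;0 0 0 0 0 0 255;0 0 0 0 0 0 255"

```text
time_s: 5.17
ee_pos: [0.4616, -0.0739, 0.1332]
eef_rot: [-3.142, 0.0, 3.074]
force: [0.3, -0.4, -2.4]
grip_width: 0.0214
grip_force: 50.0
```

carry_out:
  motion: "0.0003 0.004 0.0003 0 0 0 255;0.0003 0.004 0.0003 0 0 0 255;0.0003 0.004 0 0 0 0 255;0.0003 0.004 0 0 0 0 255;0.0003 0.004 0 0 0 0 255;0.0003 0.004 0 0 0 0 255;0.0003 0.004 0 0 0 0 255;0.0002 0.004 0 0 0 0 255;0.0002 0.004 0 0 0 0 255;0.0002 0.004 0 0 0 0 255;0.0003 0.004 0 0 0 0 255;0.0003 0.004 0 0 0 0 255;0.0003 0.004 0 0 0 0 255;0.0002 0.004 0 0 0 0 255;0.0002 0.004 0 0 0 0 255;0 0 0 0 0 0 255"

```text
time_s: 6.5
ee_pos: [0.4655, -0.0132, 0.1335]
eef_rot: [3.141, -0.0, 3.075]
force: [-0.3, -0.3, -3.8]
grip_width: 0.0221
grip_force: 50.0
```

```bash
cat > map.py <<'E'
from h import *
import sys
th=np.radians(86.16);X=np.array([np.cos(th),np.sin(th)]);Y=np.array([-X[1],X[0]]);o=np.array([.4689,.0359])
def show(cam,j0=0,j1=53):
    c=ctrl.camera(cam);A=cloud(c);d=A[...,:2]-o;tx=d@X;ty=d@Y;tz=A[...,2]
    for i in range(13):
        r=[]
        for j in range(j0,j1):
            k=(abs(tx-(-.132+j*.005))<.0025)&(abs(ty-(-.060+i*.010))<.0035)&(tz>-.01)&(tz<.062)
            r.append("%2d"%(1000*np.median(tz[k])) if k.sum()>0 else "..")
        print(*r)
    return c
if __name__=="__main__":
    e=ctrl.get_obs();d=e["ee_pos"][:2]-o;print("tcp tx ty",d@X,d@Y,"tip z",e["ee_pos"][2]-.0915)
    c=show(sys.argv[1]); save(c,sys.argv[2])
E
python3 map.py wrist w2
```

```text
tcp tx ty -0.049248084790290754 0.00014184069963243956 tip z 0.041990839666580126
41 34 33 34 33 32 32 29 .. .. .. .. .. .. .. .. .. .. .. .. .. .. .. .. .. .. 26 33 33 33 33 32 32 33 33 31 33 33 33 33 34 34 33 33 33 34 33 33 35 33 34 32 38
46 39 40 40 40 40 39 24 24 .. .. .. .. .. .. .. .. .. .. .. .. .. .. .. .. 24 25 25 25 25 25 25 26 25 25 25 25 25 26 25 26 26 26 26 26 26 26 26 26 26 26 26 37
47 40 40 40 40 40 40 31 24 25 .. .. .. .. .. .. .. .. .. .. .. .. .. .. 25 25 25 25 25 25 25 25 25 25 25 26 25 25 26 26 26 26 26 26 26 26 26 26 26 26 26 26 35
46 40 40 40 40 40 40 26 24 24 40 40 .. .. .. .. .. .. .. .. .. .. 25 25 25 25 25 25 25 25 25 26 25 25 25 25 25 25 26 26 26 26 26 26 26 26 26 26 26 26 26 26 37
43 24 39 39 39 39 33 24 24 24 24 38 39 .. .. .. .. .. .. .. 47 34 25 25 25 25 25 25 25 25 25 25 25 25 25 25 26 25 26 26 26 26 26 26 26 26 26 26 26 26 26 26 36
46 39 40 40 40 40 40 28 24 24 39 40 40 41 .. .. .. .. .. .. 52 51 25 25 25 25 25 25 25 25 25 25 26 25 25 25 25 25 26 25 26 26 26 26 26 26 26 26 26 26 26 26 37
45 40 40 40 40 40 40 36 24 25 40 40 40 40 .. .. .. .. .. .. 55 5
[... 348 characters left out ...]
5 26 25 26 25 25 25 25 26 26 26 26 26 26 26 26 26 26 26 26 26 37
45 40 40 40 40 40 40 30 24 24 40 40 41 .. .. .. .. .. .. .. 56 55 54 25 25 25 25 25 25 25 25 25 25 25 25 25 25 25 26 26 26 26 26 26 26 26 26 26 26 26 26 26 36
45 39 40 40 40 40 40 31 24 24 40 40 40 .. .. .. .. .. .. .. 56 55 55 25 25 25 25 25 25 25 25 25 25 25 25 25 25 25 26 26 26 26 26 26 26 26 26 26 26 26 26 26 37
42 24 38 39 37 38 30 24 25 24 24 39 40 40 .. .. .. .. .. .. 55 55 54 25 25 25 25 25 25 25 25 25 25 25 25 25 25 26 26 25 26 26 26 26 26 26 26 26 26 26 26 26 37
45 24 24 25 24 25 24 24 24 25 24 25 25 48 .. .. .. .. .. .. 50 24 25 25 25 25 25 25 25 26 25 25 25 26 26 26 25 26 25 26 26 26 25 26 26 26 26 26 26 26 26 26 37
```

Run:
```python
from h import *
a=cv2.imread("pics/w2.png");s=ctrl.camera("side")["pixels"][:,:,::-1]
c=ctrl.camera("wrist");print(c["position"],c["attitude"]);print(ctrl.get_obs()["eef_rot"])
A=cv2.resize(a[100:290,260:580],(800,475),interpolation=cv2.INTER_CUBIC)
cv2.imwrite("pics/v2.png",A)
cv2.imwrite("pics/s2.png",cv2.resize(s[140:290,260:440],(720,600),interpolation=cv2.INTER_CUBIC))
```

```text
[ 0.38861659 -0.00867384  0.31332708] [-2.66041462e-01  7.97746492e-04  1.50339632e+00]
[-3.14155365e+00  1.02255200e-05  3.07426313e+00]
```

View pics/v2.png

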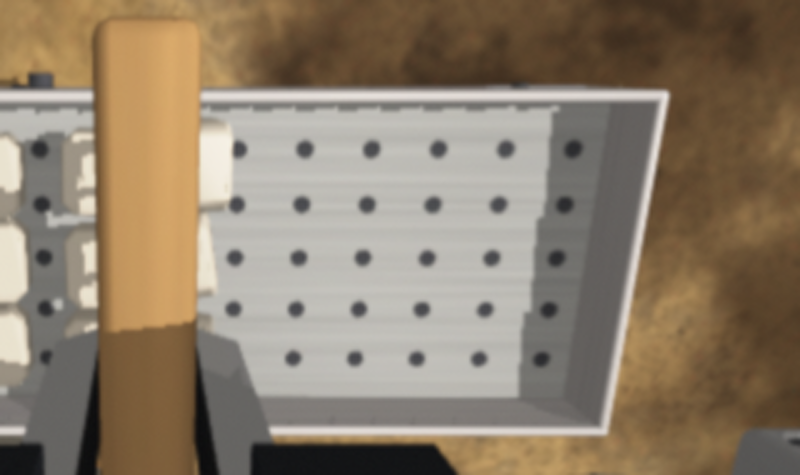

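The upper row is still on row 2, overhanging its front edge, with its front at (215–232, 120–290) in the crop. I keep pushing until it drops.

carry_out:
  motion: "0.0003 0.004 0 0 0 0 255;0.0003 0.004 0 0 0 0 255;0.0003 0.004 0 0 0 0 255;0.0003 0.004 0 0 0 0 255;0.0003 0.004 0 0 0 0 255;0.0003 0.004 0 0 0 0 255;0.0002 0.004 0 0 0 0 255;0 0 0 0 0 0 255;0 0 0 0 0 0 255"

```text
time_s: 7.4
ee_pos: [0.4675, 0.0143, 0.1335]
eef_rot: [-3.142, -0.0, 3.075]
force: [-0.1, -0.1, -2.3]
grip_width: 0.0218
grip_force: 50.0
```

```bash
python3 map.py wrist w3
```

```text
tcp tx ty -0.02162425267006724 -4.82187511622812e-05 tip z 0.042029580768500746
40 33 34 34 34 33 31 32 33 31 34 37 36 .. .. .. .. .. .. .. .. .. .. .. .. .. .. .. .. .. .. 26 32 33 34 32 34 33 34 32 33 33 33 32 34 34 33 33 32 34 34 33 38
44 39 40 40 40 40 39 24 24 24 40 41 40 40 .. .. .. .. .. .. .. .. .. .. .. .. .. .. .. .. .. 25 25 25 26 26 25 25 26 26 26 26 26 26 26 26 26 26 26 26 26 26 37
45 40 40 40 40 40 40 30 24 24 40 40 40 40 41 .. .. .. .. .. .. .. .. .. .. .. .. .. .. .. 25 25 25 26 25 25 26 25 25 25 26 26 26 26 26 26 26 26 26 26 26 26 38
46 40 40 40 40 40 40 29 24 24 40 40 41 41 40 41 25 24 24 .. .. .. .. .. .. .. .. 40 25 25 25 25 25 25 25 26 26 26 26 26 26 26 26 26 26 26 26 26 26 26 26 26 36
41 24 38 38 39 39 33 24 24 24 25 37 37 37 36 32 25 25 25 .. .. .. .. .. .. .. 30 26 25 25 25 25 25 26 26 25 26 26 26 26 26 26 26 26 26 26 26 26 26 26 26 26 37
45 39 40 40 40 40 40 27 24 24 39 40 40 40 40 41 38 25 24 .. .. .. .. .. .. .. 25 25 25 25 25 25 25 25 25 25 25 26 26 26 26 26 26 26 26 26 26 26 26 26 26 26 38
45 39 40 40 40 40 40 33 24 24 40 40 40 40 40 40 38 25 25 .. .. .. 
[... 346 characters left out ...]
5 25 25 26 26 25 26 25 26 26 26 26 26 26 26 26 26 26 26 26 26 38
45 40 40 40 40 40 40 30 24 24 40 41 40 40 41 40 36 25 25 .. .. .. .. .. .. .. 41 41 26 25 25 25 25 25 25 25 26 25 25 25 26 26 26 26 26 26 26 26 26 26 26 26 37
45 40 40 40 40 40 40 31 24 24 40 40 40 40 40 40 35 25 25 .. .. .. .. .. .. .. 41 41 25 25 25 25 25 25 26 25 25 26 26 26 25 26 26 26 26 26 26 26 26 26 26 26 38
41 24 38 39 38 39 32 24 24 24 25 40 40 40 40 39 25 25 24 .. .. .. .. .. .. .. 41 41 25 25 25 25 25 25 25 25 25 26 26 26 26 26 26 26 26 26 26 26 26 26 26 26 37
42 24 24 24 24 24 24 24 24 24 24 24 24 25 24 24 24 25 24 .. .. .. .. .. .. .. 25 25 25 25 25 25 25 25 25 26 25 26 26 25 26 26 25 26 26 26 26 26 26 26 26 26 36
```

The upper row has dropped flat ahead of row 2, leaving a gap at tray x of about -52 to -27. I put the teeth into that gap.

carry_out:
  motion: "0 0 0.005 0 0 0 255;-0.0006 -0.0085 0 0 0 0 255;-0.0005 -0.0085 0 0 0 0 255;0 0 -0.006 0 0 0 255;0 0 -0.006 0 0 0 255;0 0 -0.005 0 0 0 255;0 0 -0.003 0 0 0 255;0 0 -0.0015 0 0 0 255;0 0 -0.001 0 0 0 255;0 0 -0.001 0 0 0 255;0 0 0 0 0 0 255;0 0 0 0 0 0 255;0 0 0 0 0 0 255"

```text
time_s: 8.53
ee_pos: [0.4664, -0.0028, 0.1152]
eef_rot: [3.142, 0.0, 3.074]
force: [-2.0, 1.4, 0.2]
grip_width: 0.0215
grip_force: 50.0
```

Run:
```python
from h import *
o=ctrl.get_obs();print(o["ee_pos"],o["force"])
for i in range(4): ctrl.camera("side"); o=ctrl.get_obs();print(o["ee_pos"][2],o["force"])
```

```text
[ 0.46643583 -0.00284431  0.11524722] [-1.95434424  1.41094632  0.21814301]
0.11523357179959183 [-1.54022036 -0.30514215  0.73117674]
0.11521443558853525 [-0.72352527 -0.10122945 -0.08778431]
0.11516895305690174 [-1.75783775  0.95954001 -0.91603058]
0.11513973563406013 [-1.27897921  0.86308419 -0.41160009]
```

carry_out:
  motion: "0 0 -0.0005 0 0 0 255;0.0003 0.004 0 0 0 0 255;0.0003 0.004 0 0 0 0 255;0.0003 0.004 0.0001 0 0 0 255;0.0003 0.004 0 0 0 0 255;0.0003 0.004 0 0 0 0 255;0.0002 0.004 0.0001 0 0 0 255;0.0002 0.004 0 0 0 0 255;0.0002 0.004 0 0 0 0 255;0.0003 0.004 0.0001 0 0 0 255;0.0003 0.004 0 0 0 0 255;0.0003 0.004 0 0 0 0 255;0.0002 0.004 0.0001 0 0 0 255"

```text
time_s: 9.82
ee_pos: [0.4696, 0.0455, 0.1149]
eef_rot: [-3.142, -0.0, 3.074]
force: [-0.2, -3.8, 1.8]
grip_width: 0.0215
grip_force: 50.0
```

Run:
```python
from h import *
for i in range(4): ctrl.camera("side"); o=ctrl.get_obs();print(o["ee_pos"],o["force"])
```

```text
[0.46962486 0.04609808 0.11495982] [0.28709645 1.08398    0.64210106]
[0.46964423 0.04597574 0.11497272] [0.26073785 1.64295481 1.96639327]
[0.46962411 0.0458499  0.11496261] [0.9699904  1.60426761 1.46947894]
[0.46961937 0.04573593 0.11494919] [-0.09677008  2.70323653  1.28830889]
```

carry_out:
  motion: "0.0003 0.004 0 0 0 0 255;0.0003 0.004 0 0 0 0 255;0.0003 0.004 0.0001 0 0 0 255;0.0003 0.004 0 0 0 0 255;0.0003 0.004 0 0 0 0 255;0.0002 0.004 0.0001 0 0 0 255;0.0002 0.004 0 0 0 0 255;0.0002 0.004 0 0 0 0 255;0.0003 0.004 0.0001 0 0 0 255;0.0003 0.004 0 0 0 0 255;0.0003 0.004 0 0 0 0 255;0.0002 0.004 0.0001 0 0 0 255;0.0003 0.004 0 0 0 0 255;0.0003 0.004 0 0 0 0 255;0 0 0 0 0 0 255;0 0 0 0 0 0 255;0 0 0 0 0 0 255"

```text
time_s: 11.43
ee_pos: [0.4735, 0.1017, 0.1154]
eef_rot: [3.14, 0.0, 3.074]
force: [-0.6, 2.7, 2.2]
grip_width: 0.0217
grip_force: 50.0
```

```bash
python3 - <<'E'
from h import *
for i in range(4): ctrl.camera("side"); o=ctrl.get_obs();print(o["ee_pos"],o["force"])
E
python3 map.py wrist w4
```

```text
[0.47344747 0.10155338 0.1154223 ] [0.18989348 3.45246805 1.63447014]
[0.47343846 0.10143027 0.11543344] [-0.56002968  3.95945756  1.42036782]
[0.47341316 0.10134978 0.11538304] [-0.44128653  3.16482923  1.63392765]
[0.4734362  0.10125986 0.11541606] [0.56713618 2.61403581 1.60844903]
tcp tx ty 0.06551691732055848 -0.000148831743534894 tip z 0.023916058530344675
39 36 35 34 35 32 33 33 35 36 35 37 38 35 36 33 33 34 31 31 28 31 30 30 31 31 30 30 30 30 27 .. .. .. .. .. .. .. .. .. .. .. .. .. .. .. .. .. .. 27 31 31 35
44 40 40 40 40 40 30 24 24 .. 39 40 40 40 40 40 25 25 24 25 25 25 25 25 25 25 25 25 25 25 25 25 .. .. .. .. .. .. .. .. .. .. .. .. .. .. .. .. 27 26 26 26 34
45 40 40 40 40 40 40 31 24 .. 40 40 40 40 41 41 33 25 25 25 25 25 25 25 25 25 25 25 25 25 25 25 25 .. .. .. .. .. .. .. .. .. .. .. .. .. .. 26 26 26 27 26 35
45 40 40 40 40 40 40 30 24 24 40 40 40 40 40 40 32 25 25 25 25 25 25 25 25 25 25 25 25 25 25 25 26 25 26 .. .. .. .. .. .. .. .. .. .. .. 26 26 26 26 26 26 36
41 34 39 39 39 39 32 25 25 24 25 39 38 39 37 31 25 25 25 25 25 25 25 25 25 25 25 25 25 25 25 25 25 
[... 631 characters left out ...]
5 25 25 26 26 .. .. .. .. .. .. .. 42 42 42 28 26 26 26 26 26 35
46 40 40 40 40 40 40 31 24 .. 40 40 40 40 41 41 34 25 25 25 25 25 25 25 25 25 25 25 25 25 25 25 25 26 26 26 .. .. .. .. .. .. .. 42 42 42 42 26 26 26 26 26 35
45 40 40 40 40 40 40 32 24 .. 40 40 40 41 40 41 34 25 25 25 25 25 25 25 25 25 25 25 25 25 25 25 25 25 25 25 26 .. .. .. .. .. .. 42 42 42 42 26 26 26 26 26 34
42 24 38 39 39 39 31 25 24 24 25 40 40 40 39 39 28 25 25 25 25 25 25 25 25 25 25 25 25 25 25 25 25 26 25 25 25 .. .. .. .. .. .. 42 42 42 41 26 26 26 26 26 35
40 24 24 24 24 24 24 24 24 24 24 24 24 25 24 25 25 25 25 25 25 25 25 25 25 25 25 25 25 25 25 25 25 25 26 26 .. .. .. .. .. .. .. 26 26 26 26 26 26 26 26 26 37
```

carry_out:
  motion: "0 0 0.015 0 0 0 255;0 0 0.015 0 0 0 255;-0.0013 -0.0195 0 0 0 0 255;-0.0013 -0.0195 0 0 0 0 255;-0.0013 -0.0195 0 0 0 0 255;-0.0013 -0.0195 0 0 0 0 255;-0.0013 -0.0195 0 0 0 0 255;-0.0013 -0.0195 0 0 0 0 255;-0.0013 -0.0195 0 0 0 0 255;-0.0014 -0.0193 0 0 0 0 255;0 0 -0.008 0 0 0 255;0 0 0 0 0 0 255;0 0 0 0 0 0 255;0 0 0 0 0 0 255"

```text
time_s: 12.85
ee_pos: [0.4628, -0.0541, 0.1372]
eef_rot: [3.142, -0.001, 3.075]
force: [-0.4, -0.1, -2.7]
grip_width: 0.0215
grip_force: 50.0
```

Run:
```python
from h import *
import map as m
o=ctrl.get_obs();d=o["ee_pos"][:2]-m.o;print(d@m.X,d@m.Y,o["ee_pos"][2],o["force"])
c=ctrl.camera("wrist");A=cloud(c);d=A[...,:2]-m.o;tx=d@m.X;ty=d@m.Y;tz=A[...,2]
for lo,hi in((.066-.025,.13),): pass
for y0,y1 in((-.05,-.022),(-.013,.013),(.022,.05)):
    for n,a,b in(("row1",-.13,-.085),("row2",-.085,-.02),("row3",.04,.13)):
        k=(ty>y0)&(ty<y1)&(tz>.038)&(tz<.044)&(tx>a)&(tx<b)
        if k.sum()>3: print(y0,n,np.round(np.percentile(tx[k],[2,98])*1000,1),k.sum())
```

```text
-0.09017384068512525 0.00010855700093125064 0.13716744478707424 [-0.38578435 -0.12668182 -2.73668055]
-0.05 row1 [-127.5 -111.1] 111
-0.05 row2 [-69.9 -53.7] 106
-0.05 row3 [ 67.3 129.5] 909
-0.013 row1 [-126.5 -110.7] 418
-0.013 row2 [-70.4 -52.5] 482
-0.013 row3 [ 68.2 129.4] 748
0.022 row1 [-127.2 -110.8] 513
0.022 row2 [-70.2 -52.6] 561
0.022 row3 [ 68.9 129.6] 1063
```

carry_out:
  motion: "0 0 -0.006 0 0 0 255;0 0 -0.006 0 0 0 255;0 0 -0.005 0 0 0 255;0 0 -0.003 0 0 0 255;0 0 -0.0015 0 0 0 255;0 0 -0.001 0 0 0 255;0 0 0 0 0 0 255;0 0 0 0 0 0 255;0 0 0 0 0 0 255"

```text
time_s: 13.65
ee_pos: [0.463, -0.0547, 0.115]
eef_rot: [-3.142, 0.0, 3.074]
force: [-1.2, 0.5, -0.6]
grip_width: 0.0216
grip_force: 50.0
```

Run:
```python
from h import *
for i in range(4): ctrl.camera("side"); o=ctrl.get_obs();print(o["ee_pos"],o["force"])
```

```text
[ 0.46295447 -0.05472278  0.1150308 ] [-0.76611488 -0.14133073 -0.51650403]
[ 0.4629759  -0.05472923  0.11503179] [-1.30464871  0.85335026 -0.25062185]
[ 0.46296282 -0.05472529  0.11498276] [-1.14466356  1.35673208 -0.31590485]
[ 0.46295972 -0.05472289  0.11498574] [-0.88003966 -0.27911682 -1.46982201]
```

carry_out:
  motion: "0 0 -0.0006 0 0 0 255;0.0003 0.004 0 0 0 0 255;0.0003 0.004 0.0001 0 0 0 255;0.0003 0.004 0 0 0 0 255;0.0003 0.004 0 0 0 0 255;0.0002 0.004 0.0001 0 0 0 255;0.0003 0.004 0 0 0 0 255;0.0002 0.004 0 0 0 0 255;0.0003 0.004 0.0001 0 0 0 255;0.0003 0.004 0 0 0 0 255;0.0003 0.004 0 0 0 0 255;0.0002 0.004 0.0001 0 0 0 255;0.0003 0.004 0 0 0 0 255;0.0003 0.004 0 0 0 0 255;0.0002 0.004 0.0001 0 0 0 255;0.0003 0.004 0 0 0 0 255;0.0003 0.004 0 0 0 0 255;0.0003 0.004 0 0 0 0 255;0.0003 0.004 0 0 0 0 255;0 0 0 0 0 0 255"

```text
time_s: 15.52
ee_pos: [0.4679, 0.0182, 0.1147]
eef_rot: [3.141, -0.0, 3.074]
force: [0.4, 0.7, 2.2]
grip_width: 0.0215
grip_force: 50.0
```

```bash
python3 map.py wrist w5;python3 -c "
from h import *
print(ctrl.get_obs()['force'])"
```

```text
tcp tx ty -0.017729113863226037 -0.00020794109859636933 tip z 0.023246600547494986
40 33 31 31 30 30 29 31 30 29 29 30 30 26 24 .. .. .. .. .. .. .. .. .. .. .. .. .. .. .. .. .. 25 29 30 31 29 30 32 30 30 30 34 35 36 40 39 37 33 33 34 35 39
45 39 40 40 40 40 39 24 24 24 24 24 24 25 24 .. .. .. .. .. .. .. .. .. .. .. .. .. .. .. .. 25 25 25 26 26 26 25 26 25 35 42 42 42 42 42 41 26 26 26 26 26 37
45 40 40 40 40 40 40 32 24 24 24 24 24 24 25 24 .. .. .. .. .. .. .. .. .. .. .. .. .. .. .. 25 25 25 25 25 25 26 26 26 34 42 42 42 42 42 42 26 26 26 26 26 37
46 40 40 40 40 40 40 30 24 24 24 25 24 25 25 25 25 24 .. .. .. .. .. .. .. .. .. .. .. 25 25 25 25 25 25 25 25 26 25 26 31 42 41 42 42 42 42 26 26 26 26 26 37
42 24 39 39 39 39 33 25 24 24 24 24 24 24 25 25 25 25 25 25 .. .. .. .. .. .. .. 25 25 26 25 25 25 25 26 26 25 25 25 26 26 26 27 26 26 26 26 26 26 26 26 26 37
45 40 40 40 40 40 40 27 24 24 24 24 25 25 25 25 24 25 25 25 .. .. .. .. .. .. .. 41 41 41 25 25 26 25 25 25 25 25 25 26 25 26 26 40 40 26 26 26 26 26 26 26 38
44 40 40 40 40 40 40 34 24 24 24 24 24 25 25 25 25 24 25 25 .. 
[... 384 characters left out ...]
42 42 42 42 26 26 26 26 26 38
45 40 40 40 40 40 40 30 25 24 24 24 24 24 24 24 25 24 25 25 .. .. .. .. .. .. .. 41 41 41 25 25 25 25 25 25 25 25 26 26 28 41 42 42 42 42 41 26 26 26 26 26 36
45 40 40 40 40 40 40 32 24 25 24 24 24 25 25 24 25 25 25 25 .. .. .. .. .. .. .. 41 41 41 25 26 25 25 25 25 25 26 25 26 34 42 42 42 42 42 42 26 26 26 26 26 36
42 24 39 38 33 39 32 24 24 24 24 24 25 24 25 24 24 25 25 25 .. .. .. .. .. .. 41 41 41 40 25 25 25 25 25 25 25 26 25 25 32 42 42 42 42 42 42 26 26 26 26 26 37
41 24 24 24 24 24 24 24 24 24 24 24 24 24 25 24 25 24 25 25 .. .. .. .. .. .. .. 25 25 25 25 25 25 25 25 25 26 25 26 25 26 26 26 26 26 26 26 26 26 26 26 26 38
[1.49461766 1.45335919 0.09027563]
```

All three rows are flat. Their centres are at about x = -111, 0 and +85, all well inside the thirds. Now I return the rake.

carry_out:
  motion: "0 0 0.02 0 0 0 255;0 0 0.035 0 0 0 255;0 0 0.035 0 0 0 255;0 0 0.035 0 0 0 255;0 0 0.031 0 0 0 255;-0.00923 -0.02453 0 0 0 -7.08 255;-0.00923 -0.02453 0 0 0 -7.08 255;-0.00923 -0.02453 0 0 0 -7.08 255;-0.00923 -0.02453 0 0 0 -7.08 255;-0.00923 -0.02453 0 0 0 -7.08 255;-0.00923 -0.02453 0 0 0 -7.08 255;-0.00923 -0.02453 0 0 0 -7.08 255;-0.00923 -0.02453 0 0 0 -7.08 255;-0.00923 -0.02453 0 0 0 -7.08 255;-0.00923 -0.02453 0 0 0 -7.08 255;-0.00923 -0.02453 0 0 0 -7.08 255;-0.00923 -0.02453 0 0 0 -7.08 255;0 0 0 0 0 0 255;0 0 0 0 0 0 255;0 0 0 0 0 0 255"

```text
time_s: 17.23
ee_pos: [0.3572, -0.2766, 0.2704]
eef_rot: [-3.141, -0.001, 1.593]
force: [-0.3, -1.3, -2.5]
grip_width: 0.0214
grip_force: 50.0
```

carry_out:
  motion: "0 0.0005 -0.025 0 0 0 255;0 0 -0.025 0 0 0 255;0 0 -0.025 0 0 0 255;0 0 -0.025 0 0 0 255;0 0 -0.02 0 0 0 255;0 0 -0.015 0 0 0 255;0 0 -0.008 0 0 0 255;0 0 -0.005 0 0 0 255;0 0 -0.002 0 0 0 255;0 0 0 0 0 0 255;0 0 0 0 0 0 255"

```text
time_s: 18.15
ee_pos: [0.3575, -0.2767, 0.1215]
eef_rot: [3.141, 0.001, 1.592]
force: [0.5, 0.4, -1.9]
grip_width: 0.0217
grip_force: 50.0
```

carry_out:
  motion: "0 0 -0.001 0 0 0 255;0 0 -0.001 0 0 0 255;0 0 0 0 0 0 255;0 0 0 0 0 0 255"

```text
time_s: 18.48
ee_pos: [0.3574, -0.2768, 0.1195]
eef_rot: [3.141, 0.001, 1.591]
force: [-1.3, 1.2, 5.9]
grip_width: 0.0218
grip_force: 50.0
```

Seated: the fork carries it, at the same height it was picked from. I release and raise the gripper.

carry_out:
  motion: "0 0 0 0 0 0 200;0 0 0 0 0 0 120;0 0 0 0 0 0 0;0 0 0 0 0 0 0;0 0 0 0 0 0 0;0 0 0 0 0 0 0;0 0 0 0 0 0 0;0 0 0 0 0 0 0;0 0 0 0 0 0 0;0 0 0 0 0 0 0;0 0 0 0 0 0 0;0 0 0.03 0 0 0 0;0 0 0.035 0 0 0 0;0 0 0.035 0 0 0 0;-0.02 0.02 0.03 0 0 0 0;-0.03 0.02 0.03 0 0 0 0;-0.03 0.02 0.01 0 0 0 0;0 0 0 0 0 0 0;0 0 0 0 0 0 0"

```text
time_s: 20.07
ee_pos: [0.2802, -0.2186, 0.2865]
eef_rot: [3.139, 0.003, 1.591]
force: [0.1, 0.3, -0.2]
grip_width: 0.094
grip_force: 0.0
```

Run:
```python
from h import *
import map as m
c=ctrl.camera("top");save(c,"t9");W=cloud(c)
P=W[205:260,340:445].reshape(-1,3);k=(P[:,2]>.138)&(P[:,2]<.155)&(abs(P[:,1]+.276)<.06);q=P[k]
print("bar",cv2.minAreaRect((q[:,:2]*1000).astype(np.float32)),np.median(q[:,2]),ctrl.get_obs()["grip_width"])
cv2.imwrite("pics/f.png",cv2.resize(c["pixels"][150:290,190:470,::-1],(800,400),interpolation=cv2.INTER_CUBIC))
```

```text
bar ((357.77960205078125, -327.0617370605469), (22.00896644592285, 17.543365478515625), 0.8450123071670532) 0.14847805537138842 0.0940095497348326
```

View pics/f.png

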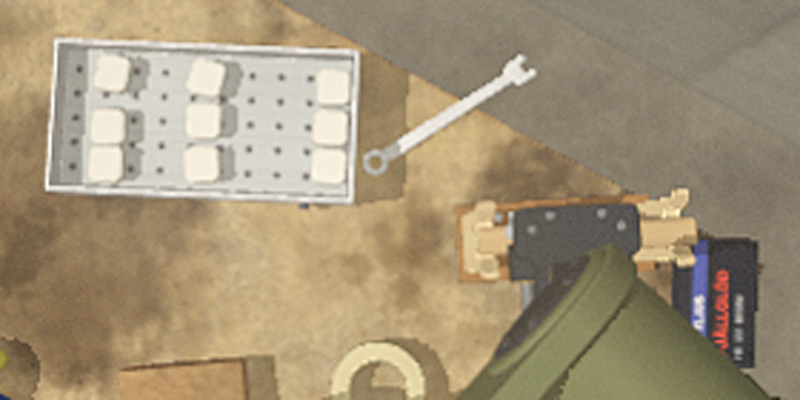

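The picture shows nine stones lying flat, three in each third, at about x = 105, 205 and 330. The rake bar lies in both forks at (490, 240) and (670, 235), and the spanner and box look undisturbed. Bar height reads 148.5 mm, the same as before. Handing in.

```bash
python3 -c "
from station import ctrl
print(ctrl.hand_in())"
```

```text
the job is handed in; nothing more can be done
None
```

The job is handed in (hand-in returned no verdict): the nine stones lie flat, three in each third of the tray, the rake hangs back in its rack, and the spanner and lamp box look undisturbed; estimated rake-on-tray force was about 4–5 N.

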